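# Hook the dropped filter frame out from under the laser guard

## Robot

A 7-joint arm with a two-finger parallel gripper is mounted at the origin on the work surface. World frame = base frame: x ahead of the robot, y to its left, z up, the work surface at z = 0. Lengths are in mm, angles in rad, forces in N, time in s.
With the tool pointing down it reaches from about 400 to 900 mm from the base axis. Payload 5.5 kg.
Tool frame: the origin (TCP) lies midway between the tips of the shut fingers; the grasp point (between the pads) lies 19 mm behind it; z points along the fingers, y is the direction in which the jaws open and shut (so a half turn about z gives the same grasp; the last joint's range is limited). The gripper opens to 85 mm and grips with 20 to 120 N. Pads are 22 mm wide; open, the fingers measure 114 mm over their backs; the gripper's body (76 mm by 85 mm) begins 54 mm behind the grasp point. The pads swing forward as they close: fully open they stand 13 mm farther back than shut.
Start: joints at [1.611, 0.501, -0.427, 1.55, 0.221, 1.138, -0.21], TCP at [143.66, -633.926, 209.01] pointing down, gripper open.
Joint ranges: [-2.88, 2.88], [-0.31, 2.03], [-1.54, 1.56], [0.2, 2.42], [-1.41, 4.55], [0.19, 2.02], [-2.57, 2.57]. Speed limits (rad/s): [2.57, 2.57, 3.14, 3.14, 3.14, 3.14, 3.14].

## Interface

Orientations are given as a rotation vector (axis times angle).
In Python, from rig import * gives the robot as it stands.
- The arm moves only by the tool apply_moves, never from a script. Its argument "commands" is a list of rows, each a list of 7 numbers: the turn, a rotation vector about the tool's x, y, z in degrees, then the shift along the tool's x, y, z in m, then the closure, from 0 (fully open) to 1 (shut). In form: [[wx, wy, wz, x, y, z, gripper], ...]. A call has 1 to 20 rows; each row is the pose to reach, as a shift and turn from the pose measured when the call began, along the tool's axes at that moment; what a row does not reach only later rows make up. A row lasts 1/10 s, in which the tool goes at most 50 mm and 8.59 degrees, less where a joint would pass 70% of its speed; a pose out of reach is approached as far as the arm can. A call with a gripper value outside its range is refused whole. The fingers move at their own pace and stop on an object; the grip force is fixed at half the most. Time passes only in rows, so rows that repeat a pose let the fingers close. It gives the time, the measured TCP pose, the force and the opening at its end, in the units of the state.
- get_state(): the state, without advancing time (a new reading comes with each control period).
- get_image(name): name is "scene" or "side" or "wrist"; returns the picture (420x560x3 uint8, red, green, blue); there is no depth.
- camera_info(name): a dict with "K" (3x3 intrinsics, pixels), "k1" (the pictures are not rectified: a ray, as slopes to the right and down, at radius r is drawn at 1 + k1 r^2 times it, then the intrinsics apply), "extrinsics" (4x4, takes a point from world to camera coordinates). Camera axes: x right, y up, looking along -z (the intrinsics and any distortion apply to the point x, -y, -z); pixel columns grow to the right and rows downward; lengths in mm; the calibration is good to about 2 mm. A picture is of the moment at which its call begins: read the wrist's pose just before it. camera_info takes no time and is no camera call; for the wrist camera it gives the pose at the moment of the call.
- hand_in(): hands the job in, once; it reports no verdict.
The state is a dict: "clock": time; "qpos": joint angles; "joint_vel": joint speeds; "tau": joint torques, N m; "eef_pos": TCP position; "eef_rot": TCP orientation; "ft_force": force on the tool from outside, world axes, zero at the start; "torque": the same for the moment, N m; "width": finger opening in mm.
Only numpy, scipy, OpenCV 4.12 (cv2) and the standard library are available. Lean on these libraries where they do the work, as an engineer would, in place of code of your own. Each camera call takes 0.05 s, during which the arm holds its last target.

## Task

A filter frame has slid under the amber laser guard, where no hand can reach. Take the hooked rod by its orange grip, drop its hook tip into the frame's window and gently draw the frame out through the guard's open mouth, past the stop bar that blocks one side of it, until the frame lies wholly on the blue mat, about its middle; then stand the rod back on its black pad, lengthwise. Never touch the frame with the fingers, never yank it when it catches, do not knock the guard, and leave everything else on the bench alone.

Things in the scene. Friction and masses are not known exactly. Their poses are not given: they have to be found in the camera images.
- guard: Fixed amber see-through hood on the bench, open only at its mouth. Origin: bench level, middle of the mouth line; y points into the hood, x across, z up. Inside 260 mm wide (x -130 to 130), 180 mm deep, 85 mm high; walls and roof 6 mm, corner strips bring the top to 97 mm; 14 mm wide flanges 8 mm high outside the side walls. Half blocked by a stop bar: see lane_a.
- lane_a (a point): Bench point at x = -80 mm, y = 14 mm in the guard's frame (same axes). A dark steel stop bar (14 mm high, 12 mm thick, depth y 8 to 20 mm, along x) is fixed just inside the mouth. It runs 160 mm from one side wall, past the middle, leaving one lane 100 mm wide, centred at lane_a or lane_b. Which is free varies; the bar is untracked: look or feel for it. The flat tape strip is harmless.
- lane_b (a point): The other lane's centre, x = +80 mm, y = 14 mm in the guard's frame. Just one of lane_a and lane_b is free; the bar blocks the other. Drawn straight out from where it lies, or through the blocked lane, the frame catches on the bar: ease off and shift it sideways inside the guard.
- frame_center (a point): Centre (half-way up) of the loose black filter frame lying flat: 64 mm along x, 84 mm along y, 16 mm high, through window 44 mm (x) by 52 mm (y) in its middle; 0.2 to 0.4 kg, slides on the bench with 1 to 4 N. It starts inside the guard, centre 70 to 82 mm deep and within 20 mm of the guard's centre line, turned up to 0.25 rad. The rod must never bear on it with over 25 N.
- rod_grip (a point): Centre of the rod's orange grip, 30 mm above its underside. The grip is 80 mm long (x), 24 mm wide (y), 5 to 50 mm above the underside, on a black foot 80 x 40 x 5 mm. x points along the rod to the hook, z up. The whole rod is 191 mm long, 0.25 kg, and stands by itself on foot and hook tip. Not tracked while held.
- rod_mid (a point): Middle of the rod's length, 55 mm ahead of rod_grip, same height and axes. A steel shaft 12 mm thick runs here, its axis 42 mm above the underside, from the grip to the hook.
- rod_tip (a point): Lowest point of the rod's hook tip, level with the underside, 145 mm ahead of rod_grip and 30 mm lower; same axes. The tip is a straight round leg 12 mm thick, turned down from the shaft.
- mat_center (a point): Centre of the blue mat, 180 x 180 mm, flush with the bench (z = 0), in front of the guard's mouth; x and y along its edges. The frame must end wholly on it.
- pad_center (a point): Centre of the black rod pad, 250 mm (x) by 110 mm (y), flush with the bench (z = 0). The rod starts standing on it roughly along x, hook towards +x, with its middle near the centre.
- screwdriver: Bystander: screwdriver lying on the bench, 190 mm long, along its x.
- meter: Bystander: red bench meter, 90 x 150 x 52 mm, origin under its centre.
- solvent: Bystander: upright bottle, 60 mm across, 130 mm high, origin under its centre.
- tape_roll: Bystander: yellow tape roll lying flat, 90 mm across, 25 mm high, origin under its centre.
- post_base: Bystander: steel post 25 mm across and 72 mm high on a 60 x 80 mm base, origin under its centre.
- lens_case: Bystander: grey case 80 x 120 x 35 mm, origin under its centre.
- frame: The filter frame again: origin under its centre, 8 mm below frame_center; same axes.
- rod: The hooked rod again: origin under rod_grip, 30 mm below it; same axes.
Things that resemble listed ones, but are neither listed nor needed, are in the scene too. What is shaped like the rod but red or yellow is not meant.

How it is judged:
By the outcome, as a careful person would: the job done as asked, in the order asked, and still so for the second after the job is handed in, with the robot touching nothing.
It also fails if it takes over 67 s, if anything falls off the work surface, if the arm or the gripper's body presses on something with over 40 N, if the wrist force passes 120 N, or if a joint passes its speed limit or range.

## Working session

There is one attempt and no reset: what is moved stays moved. The work goes in short steps, Python scripts to look and compute and a tool call to move; the robot and the scene stay as the last step left them, time stands still between calls to the robot, and variables do not carry over. Pictures are saved under pics/ and viewed, and the job is handed in when it is done.

Besides the shell and the picture viewer there is one more tool, called after "Call:" as name(argument=value, ...) on one line, values as JSON. apply_moves: Moves the arm, as the interface text tells. Its arguments: {"type":"object","properties":{"commands":{"type":"array","items":{"type":"array","items":{"type":"number"}}}},"required":["commands"]}

```bash
mkdir -p pics; ls; python3 - <<'E'
from rig import *
import cv2
s=get_state(); print({k:np.round(v,3).tolist() if hasattr(v,'__len__') else v for k,v in s.items()} if 'np' in globals() else s)
for n in ["scene","side","wrist"]:
    print(n,camera_info(n))
    cv2.imwrite(f"pics/{n}0.png",get_image(n)[:,:,::-1])
E
```

```text
pics
{'clock': 0.0, 'qpos': array([ 1.61116489,  0.50184506, -0.4267823 ,  1.55148916,  0.22075072,
        1.13827795, -0.21031419]), 'joint_vel': array([-0.00223832, -0.0010312 ,  0.00060262, -0.0002424 , -0.00050087,
        0.00097702, -0.00032917]), 'tau': array([ 3.59026981e-04, -5.69518626e+01, -5.81545427e+00, -2.80940795e+01,
        1.07306940e-02,  1.18642417e-02, -2.15109833e-05]), 'eef_pos': array([ 143.44907665, -633.19907834,  207.94404354]), 'eef_rot': array([-3.12015159e+00, -3.49111052e-01,  1.80167630e-04]), 'ft_force': array([-0.49981677,  0.23358493, -0.26091893]), 'torque': array([-0.00263388, -0.0246071 , -0.0197623 ]), 'width': 85.47150704192792}
scene {'K': array([[472.98037486,   0.        , 281.64299761],
       [  0.        , 472.98037486, 220.17127423],
       [  0.        ,   0.        ,   1.        ]]), 'k1': -0.1646740634847037, 'extrinsics': array([[-6.17526157e-02,  9.98078488e-01, -5.09378304e-03,
         9.45124787e+01],
       [-6.86040001e-01, -3.87384055e-02,  7.26531797e-01,
         3.33167438e+02],
       [ 7.24938433e-01,  4.83597778e-02,  
[... 529 characters left out ...]
2, -6.21458301e-01,  7.77100338e-01,
        -1.55486235e+03],
       [ 0.00000000e+00,  0.00000000e+00,  0.00000000e+00,
         1.00000000e+00]])}
wrist {'K': array([[369.60926945,   0.        , 281.84146569],
       [  0.        , 369.60926945, 210.01862659],
       [  0.        ,   0.        ,   1.        ]]), 'k1': -0.03482621797003657, 'extrinsics': array([[ 2.21200398e-01, -9.75227680e-01, -1.16485368e-03,
        -6.48969954e+02],
       [ 9.38640019e-01,  2.13225415e-01, -2.71090090e-01,
         3.50376081e+01],
       [ 2.64622935e-01,  5.88718575e-02,  9.62553275e-01,
        -3.78834155e+02],
       [ 0.00000000e+00,  0.00000000e+00,  0.00000000e+00,
         1.00000000e+00]])}
```

View pics/scene0.png

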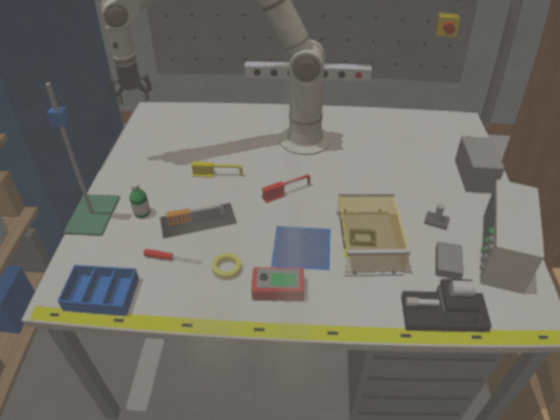

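View pics/side0.png

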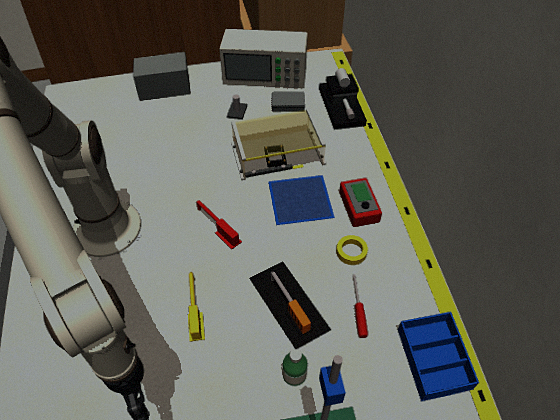

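View pics/wrist0.png

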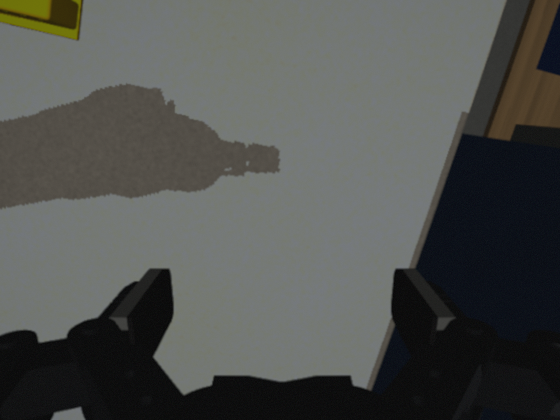

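```bash
cat > h.py <<'E'
import numpy as np, cv2, pickle
from rig import *
from scipy.spatial.transform import Rotation as R
def ray(ci,px):
    K,k1,E=ci["K"],ci["k1"],ci["extrinsics"]
    p=np.array([[px]],float)
    u=cv2.undistortPoints(p,K,np.array([k1,0,0,0.]))[0,0]
    d=np.array([u[0],-u[1],-1.]); Rm=E[:3,:3]; o=-Rm.T@E[:3,3]
    return o,Rm.T@d
def onz(n,px,z=0,ci=None):
    o,d=ray(ci or camera_info(n),px); return o+d*(z-o[2])/d[2]
def proj(n,P,ci=None):
    ci=ci or camera_info(n);E=ci["extrinsics"];c=E[:3,:3]@np.array(P,float)+E[:3,3]
    v=np.array([[c[0],-c[1],-c[2]]]); return cv2.projectPoints(v,np.zeros(3),np.zeros(3),ci["K"],np.array([ci["k1"],0,0,0.]))[0][0,0]
def tri(p1,p2,n1="scene",n2="side"):
    o1,d1=ray(camera_info(n1),p1);o2,d2=ray(camera_info(n2),p2)
    A=np.stack([d1,-d2],1);t=np.linalg.lstsq(A,o2-o1,rcond=None)[0]
    a=o1+d1*t[0];b=o2+d2*t[1];return (a+b)/2,np.linalg.norm(a-b)
E
python3 - <<'E'
import cv2,numpy as np
a=cv2.imread('pics/scene0.png');b=cv2.imread('pics/side0.png')
def crop(im,x,y,w,h,k,n): cv2.imwrite(f'pics/{n}.png',cv2.resize(im[y:y+h,x:x+w],None,fx=k,fy=k,interpolation=cv2.INTER_CUBIC))
crop(a,330,185,90,90,6,'c1');crop(b,220,100,120,90,6,'c2')
crop(b,240,255,100,100,6,'c3');crop(a,150,195,100,50,7,'c4')
E
```

```text
(no output)
```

View pics/c1.png

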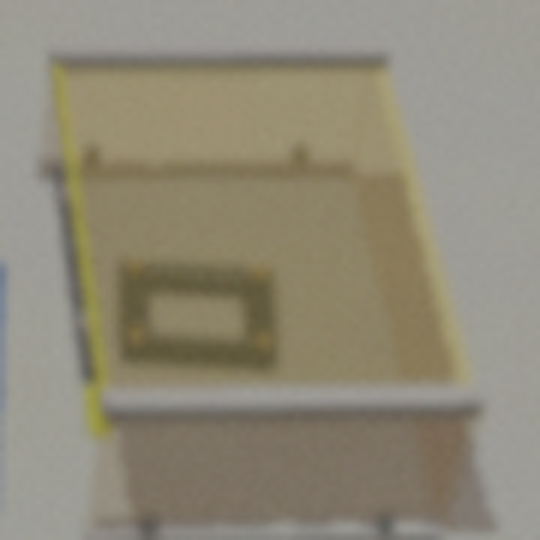

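View pics/c2.png

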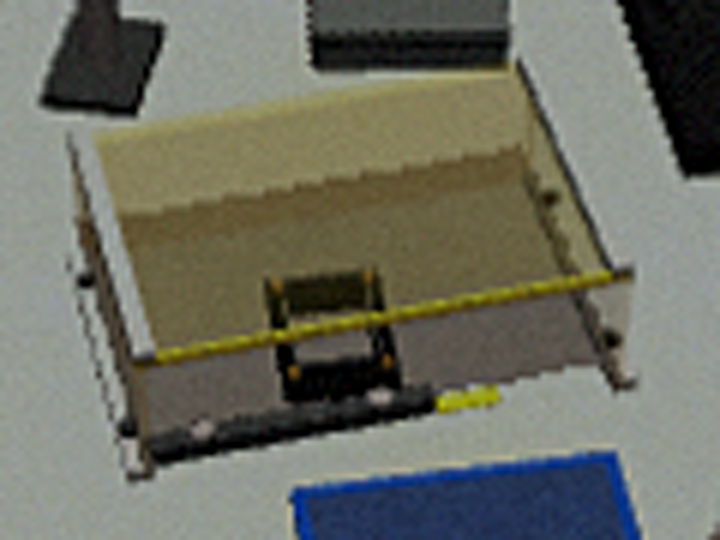

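View pics/c3.png

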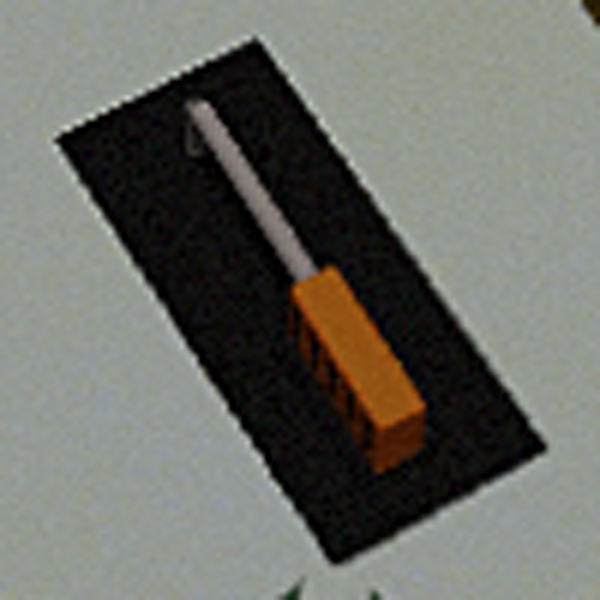

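View pics/c4.png

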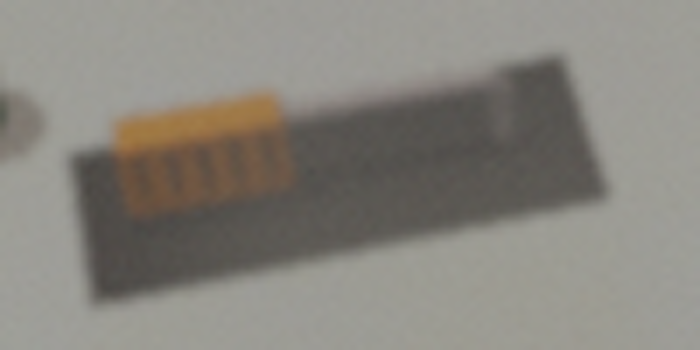

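```bash
python3 - <<'E'
from h import *
cis={n:camera_info(n) for n in("scene","side")}
def im(n): return cv2.imread(f'pics/{n}0.png')
def quad(m):
    c=max(cv2.findContours(m,0,2)[0],key=cv2.contourArea)
    return cv2.minAreaRect(c), c
for n in cis:
    b=im(n); hsv=cv2.cvtColor(b,cv2.COLOR_BGR2HSV)
    roi={'scene':(265,220,70,55),'side':(262,170,78,58)}[n]
    def blob(lo,hi,roi,z,name):
        m=np.zeros(b.shape[:2],np.uint8);x,y,w,h=roi
        m[y:y+h,x:x+w]=cv2.inRange(hsv,lo,hi)[y:y+h,x:x+w]
        m=cv2.morphologyEx(m,cv2.MORPH_CLOSE,np.ones((5,5)))
        c=max(cv2.findContours(m,0,2)[0],key=cv2.contourArea)
        P=np.array([onz(n,p[0],z,cis[n])[:2] for p in c.astype(float)],np.float32)
        r=cv2.minAreaRect(P);print(n,name,cv2.contourArea(c),np.round(r[0],1),np.round(r[1],1),round(r[2],1))
    blob((95,80,30),(130,255,255),roi,0,'mat')
    blob((0,0,0),(180,255,75 if n=='side' else 110),{'scene':(155,195,90,45),'side':(245,258,90,95)}[n],0,'pad(no grip)')
    blob((5,110,60 if n=='scene' else 110),(22,255,255),{'scene':(155,195,90,45),'side':(245,258,90,95)}[n],50,'griptop+')
E2=lambda x,y:(220+x/6,100+y/6)
E1=lambda x,y:(330+x/6,185+y/6)
s=cis['side'];c=cis['scene']
print('mouth TL',onz('side',E2(140,357),97,s),'TR',onz('side',E2(632,270),97,s))
print('back TL',onz('side',E2(70,133),97,s),'TR',onz('side',E2(518,62),97,s))
print('barend',onz('side',E2(435,408),0,s),'tape end',onz('side',E2(498,402),0,s))
print('scene roof corners',[onz('scene',E1(*p),97,c).round(1) for p in((52,57),(387,57),(105,405),(480,405))])
print('side dots',[onz('side',E2(*p),16,s).round(1)[:2] for p in((278,286),(368,274),(295,372),(389,362))])
print('scene dots',[onz('scene',E1(*p),16,c).round(1)[:2] for p in((135,268),(262,273),(137,337),(262,340))])
print('rod top end side (z48)',onz('side',(240+200/6,255+103/6),45,s), 'grip top corners',[onz('side',(240+x/6,255+y/6),50,s).round(1) for x,y in((293,287),(333,266),(425,407),(377,425))])
print('grip top scene',[onz('scene',(150+x/7,195+y/7),50,c).round(1) for x,y in((115,118),(278,93),(285,128),(120,153))], 'tip top',onz('scene',(150+500/7,195+73/7),48,c))
E
```

```text
scene mat 80.5 [609.4  58.1] [ 71.5 172. ] 88.1
scene pad(no grip) 1320.0 [ 503.5 -350. ] [104.4 245.2] 20.5
scene griptop+ 88.0 [ 531.5 -401. ] [54.5 72.8] 37.5
side mat 2441.0 [609.5   5. ] [181.9 181.1] 88.6
side pad(no grip) 3205.5 [ 504.1 -351.3] [110.5 250.5] 20.1
side griptop+ 207.5 [ 519.9 -410.2] [22.9 77.6] 19.8
mouth TL [449.4048239  112.52766144  97.        ] TR [714.93584513 129.12938708  97.        ]
back TL [434.17483635 292.81140719  97.        ] TR [691.43318411 306.00331654  97.        ]
barend [611.7805061  139.03431593   0.        ] tape end [646.95885007 137.21639823   0.        ]
scene roof corners [array([459.5, 120.6,  97. ]), array([448.3, 304.9,  97. ]), array([715.7, 139.4,  97. ]), array([706.5, 321.4,  97. ])]
side dots [array([539.8, 233.7]), array([591.6, 233.9]), array([538., 165.]), array([590.4, 163.1])]
scene dots [array([538.1, 169.9]), array([538.1, 239.1]), array([590.3, 168.6]), array([589. , 235.1])]
rod top end side (z48) [ 476.17510132 -275.53359282   45.        ] grip top corners [array([ 499.4, -378.4,   50. ]), array([ 518.5, -371.3,   50. ]), array([ 543.5, -445. ,   50. ]), array([ 521.8, -449.5,   50. ])]
grip top scene [array([ 523.5, -444.6,   50. ]), array([ 501.8, -369.9,   50. ]), array([ 526. , -361.5,   50. ]), array([ 547.4, -436.3,   50. ])] tip top [ 479.70059511 -266.37775883   48.        ]
```

```bash
cat >> h.py <<'E'
def goto(P,yaw=None):
    """shift along current tool axes (m) and tool-z turn (deg) to reach TCP P with tool x at world yaw deg, tool down"""
    s=get_state();Rm=R.from_rotvec(s["eef_rot"]);
    sh=Rm.inv().apply(np.array(P)-s["eef_pos"])/1000
    out=[0,0,0]
    if yaw is not None:
        y=np.radians(yaw);T=np.array([[np.cos(y),np.sin(y),0],[np.sin(y),-np.cos(y),0],[0,0,-1.]])
        out=np.degrees((Rm.inv()*R.from_matrix(T)).as_rotvec())
    print('goto',np.round(out,1),np.round(sh,4))
def st():
    s=get_state();Rm=R.from_rotvec(s["eef_rot"]).as_matrix()
    print('t',round(s["clock"],2),'p',np.round(s["eef_pos"],1),'yaw',np.degrees(np.arctan2(Rm[1,0],Rm[0,0])).round(1),'zt',Rm[:,2].round(3),'q',np.round(s["qpos"],2),'F',np.round(s["ft_force"],1),'M',np.round(s["torque"],2),'w',round(s["width"],1))
E
python3 - <<'E'
from h import *
st();ci=camera_info("wrist");E=ci["extrinsics"];o=-E[:3,:3].T@E[:3,3]
s=get_state();Rm=R.from_rotvec(s["eef_rot"]).as_matrix()
print('cam in tool',Rm.T@(o-s["eef_pos"]),'look',Rm.T@E[:3,:3].T@[0,0,-1],'up',Rm.T@E[:3,:3].T@[0,1,0])
goto([521,-406,200],107.2)
print('bottle base',onz('scene',(140,214)),onz('side',(295,380)))
for n in("scene","side"):
    c=camera_info(n)['extrinsics'];print(n,-c[:3,:3].T@c[:3,3])
E
```

```text
t 0.15 p [ 143.5 -633.4  208.2] yaw 12.8 zt [-0.     0.001 -1.   ] q [ 1.61  0.5  -0.43  1.55  0.22  1.14 -0.21] F [0.1 1.7 0.2] M [ 0.04  0.06 -0.01] w 85.4
cam in tool [  69.18055748   -0.25277732 -165.28927826] look [-2.71146995e-01  5.18547234e-04  9.62537811e-01] up [ 9.62537925e-01 -8.72027819e-05  2.71147074e-01]
goto [ -0.1  -0.1 -94.4] [ 0.4184 -0.1384  0.0084]
bottle base [ 485.87534573 -557.83546888    0.        ] [ 479.38781825 -568.0057748     0.        ]
scene [1643.63317965   12.58359513 1094.12711461]
side [  364.59534417 -1011.59043969  1238.5612376 ]
```

Call:
apply_moves(commands=[[0,0,-8,0.04,-0.013,0.001,0],[0,0,-16,0.08,-0.026,0.002,0],[0,0,-24,0.12,-0.04,0.003,0],[0,0,-32,0.16,-0.053,0.004,0],[0,0,-40,0.2,-0.066,0.005,0],[0,0,-48,0.24,-0.08,0.006,0],[0,0,-56,0.28,-0.093,0.007,0],[0,0,-64,0.32,-0.106,0.008,0],[0,0,-72,0.36,-0.12,0.008,0],[0,0,-80,0.39,-0.13,0.008,0],[0,0,-88,0.41,-0.136,0.008,0],[0,0,-94.4,0.418,-0.138,0.008,0],[0,0,-94.4,0.418,-0.138,0.008,0]])

```text
clock: 1.45
eef_pos: [522.1, -404.5, 199.9]
eef_rot: [-1.859, -2.53, -0.004]
ft_force: [-0.7, -0.6, 1.0]
width: 85.5
```

```bash
python3 - <<'E'
from h import *
st();ci=camera_info("wrist");pickle.dump(ci,open('w1.pkl','wb'))
cv2.imwrite("pics/w1.png",get_image("wrist")[:,:,::-1]);st()
E
```

```text
t 1.45 p [ 522.1 -404.5  199.9] yaw 107.4 zt [ 0.     0.003 -1.   ] q [ 1.18  0.64 -0.84  1.52  0.49  1.21  0.56] F [-0.7 -0.6  1. ] M [-0.02  0.01  0.03] w 85.5
t 1.5 p [ 520.8 -405.7  199.8] yaw 107.1 zt [-0.001  0.003 -1.   ] q [ 1.18  0.64 -0.84  1.52  0.49  1.21  0.56] F [0.1 0.1 0. ] M [-0.03  0.09  0.01] w 85.2
```

View pics/w1.png

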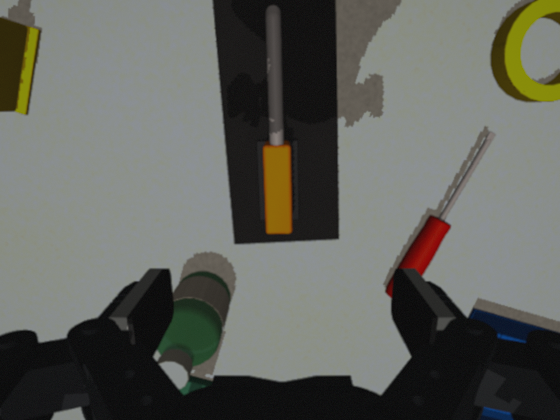

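```bash
python3 - <<'E'
from h import *
ci=pickle.load(open('w1.pkl','rb'));b=cv2.imread('pics/w1.png');hsv=cv2.cvtColor(b,cv2.COLOR_BGR2HSV)
m=cv2.inRange(hsv,(8,150,120),(22,255,255));m[:,:200]=0;m[:,350:]=0
c=max(cv2.findContours(m,0,2)[0],key=cv2.contourArea);print(cv2.boundingRect(c))
P=np.array([onz('wrist',p[0],50,ci)[:2] for p in c.astype(float)],np.float32)
print(cv2.minAreaRect(P)); print('shaft end top',onz('wrist',(273,8),48,ci),onz('wrist',(277,140),48,ci))
m=cv2.inRange(hsv,(0,0,0),(180,255,60));
print('pad rear corners',onz('wrist',(235,243),0,ci),onz('wrist',(338,238),0,ci))
E
```

```text
(263, 146, 28, 87)
((519.3046264648438, -407.1228942871094), (22.558198928833008, 77.23426055908203), 18.76911735534668)
shaft end top [ 473.05707697 -269.24646376   48.        ] [ 506.29649267 -365.89550575   48.        ]
pad rear corners [ 4.96348431e+02 -4.85340778e+02 -5.68434189e-14] [ 597.98295455 -447.62908013    0.        ]
```

```bash
python3 - <<'E'
from h import *
goto([519.3,-407.1,80],108.7);goto([519.3,-407.1,14],108.7)
E
```

```text
goto [ 0.  -0.2 -1.6] [-0.0012 -0.0019  0.1198]
goto [ 0.  -0.2 -1.6] [-0.0014 -0.0019  0.1858]
```

Call:
apply_moves(commands=[[0,-0.1,-1.6,-0.001,-0.002,0.03,0],[0,-0.1,-1.6,-0.001,-0.002,0.06,0],[0,-0.1,-1.6,-0.001,-0.002,0.09,0],[0,-0.1,-1.6,-0.001,-0.002,0.12,0],[0,-0.1,-1.6,-0.001,-0.002,0.14,0],[0,-0.1,-1.6,-0.001,-0.002,0.16,0],[0,-0.1,-1.6,-0.001,-0.002,0.175,0],[0,-0.1,-1.6,-0.001,-0.002,0.186,0],[0,-0.1,-1.6,-0.001,-0.002,0.186,0]])

```text
clock: 2.4
eef_pos: [518.3, -406.4, 12.4]
eef_rot: [-1.83, -2.55, -0.001]
ft_force: [-0.6, -0.6, -0.5]
width: 85.2
```

```bash
python3 - <<'E'
from h import *
st();cv2.imwrite("pics/w2.png",get_image("wrist")[:,:,::-1]);goto([519.3,-407.1,14],108.7)
E
```

```text
t 2.4 p [ 518.3 -406.4   12.4] yaw 108.7 zt [-0.002  0.002 -1.   ] q [ 1.11  0.84 -0.72  1.64  0.66  0.92  0.47] F [-0.6 -0.6 -0.5] M [0.02 0.05 0.01] w 85.2
goto [-0.  -0.1 -0. ] [-0.0005  0.0001 -0.0004]
```

View pics/w2.png

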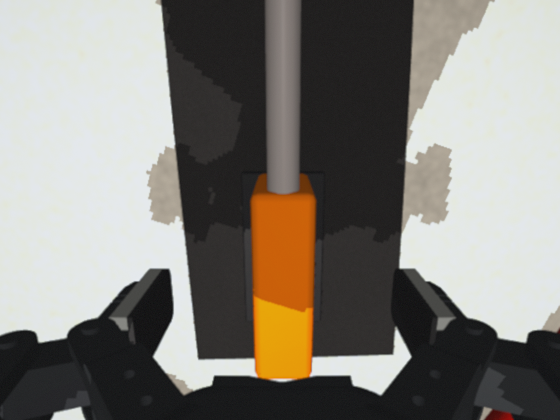

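The grip (cols 252–315) is centred between the open fingers (172…392). Closing.

Call:
apply_moves(commands=[[0,0,0,0,0,0,0.3],[0,0,0,0,0,0,0.5],[0,0,0,0,0,0,0.7],[0,0,0,0,0,0,0.9],[0,0,0,0,0,0,1],[0,0,0,0,0,0,1],[0,0,0,0,0,0,1],[0,0,0,0,0,0,1]])

```text
clock: 3.25
eef_pos: [519.3, -407.1, 14.3]
eef_rot: [-1.831, -2.552, -0.001]
ft_force: [-1.9, 0.6, 5.3]
width: 22.7
```

```bash
python3 - <<'E'
from h import *
st()
E
```

```text
t 3.25 p [ 519.3 -407.1   14.3] yaw 108.7 zt [ 0.  0. -1.] q [ 1.11  0.84 -0.72  1.64  0.66  0.92  0.47] F [-1.9  0.6  5.3] M [0.04 0.22 0.01] w 22.7
```

```bash
python3 - <<'E'
from h import *
goto([519.3,-407.1,100],108.7);goto([580,-65,100],93.4)
E
```

```text
goto [ 0. -0. -0.] [ 0.0001  0.     -0.0857]
goto [ 0.  -0.  15.3] [ 0.3047  0.1671 -0.0855]
```

Call:
apply_moves(commands=[[0,0,0,0,0,-0.02,1],[0,0,0,0,0,-0.04,1],[0,0,0,0,0,-0.06,1],[0,0,0,0,0,-0.085,1],[0,0,1,0.02,0.011,-0.085,1],[0,0,3,0.05,0.028,-0.085,1],[0,0,5,0.08,0.044,-0.085,1],[0,0,7,0.11,0.06,-0.085,1],[0,0,9,0.14,0.077,-0.085,1],[0,0,11,0.17,0.093,-0.085,1],[0,0,13,0.2,0.11,-0.085,1],[0,0,15.3,0.23,0.126,-0.085,1],[0,0,15.3,0.26,0.143,-0.085,1],[0,0,15.3,0.285,0.156,-0.085,1],[0,0,15.3,0.305,0.167,-0.085,1],[0,0,15.3,0.305,0.167,-0.085,1],[0,0,15.3,0.305,0.167,-0.085,1]])

```text
clock: 4.95
eef_pos: [580.4, -64.1, 100.9]
eef_rot: [2.152, 2.287, 0.001]
ft_force: [0.0, 0.0, -3.3]
width: 22.4
```

```bash
python3 - <<'E'
from h import *
st();ci=camera_info("wrist");pickle.dump(ci,open('w3.pkl','wb'))
cv2.imwrite("pics/w3.png",get_image("wrist")[:,:,::-1]);st()
b=get_image("side")[:,:,::-1];cv2.imwrite("pics/s3.png",cv2.resize(b[80:280,180:400],None,fx=3.5,fy=3,interpolation=cv2.INTER_CUBIC))
cv2.imwrite("pics/s3raw.png",b)
E
```

```text
t 4.95 p [580.4 -64.1 100.9] yaw 93.5 zt [ 0.002 -0.    -1.   ] q [ 0.65  0.61 -0.78  1.8   0.52  0.95 -0.29] F [ 0.   0.  -3.3] M [-0.07  0.01 -0.06] w 22.4
t 5.0 p [580.1 -65.6 100.4] yaw 93.4 zt [ 0.001 -0.001 -1.   ] q [ 0.65  0.61 -0.78  1.8   0.52  0.95 -0.29] F [-0.  -0.5 -1.9] M [-0.08  0.05 -0.06] w 22.6
```

View pics/w3.png

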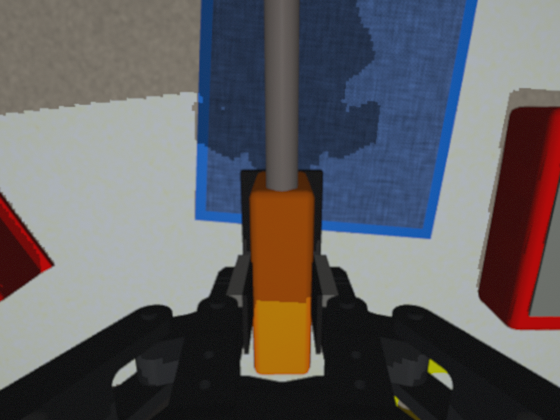

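View pics/s3raw.png

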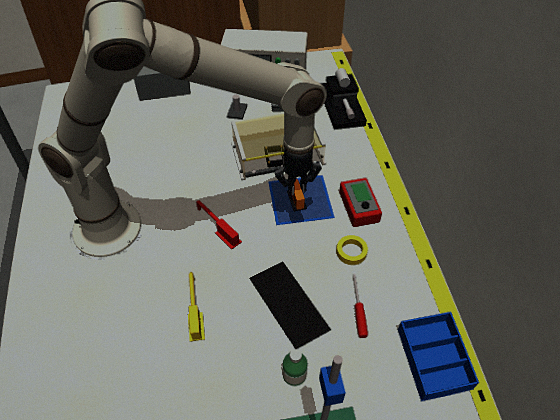

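```bash
python3 - <<'E'
from h import *
ci=pickle.load(open('w3.pkl','rb'))
print([onz('wrist',p,0,ci).round(1)[:2] for p in((196,220),(432,238),(210,0),(478,0))])
goto([640,70,260],93.4)
E
```

```text
[array([517.1, -82.1]), array([698.1, -85.6]), array([525.9,  68.9]), array([701.4,  80.8])]
goto [ 0.   0.1 -0.1] [ 0.1325  0.0679 -0.16  ]
```

Call:
apply_moves(commands=[[0,0,0,0,0,-0.04,1],[0,0,0,0,0,-0.08,1],[0,0,0,0,0.01,-0.12,1],[0,0,0,0.01,0.03,-0.16,1],[0,0,0,0.04,0.05,-0.16,1],[0,0,0,0.08,0.068,-0.16,1],[0,0,0,0.12,0.068,-0.16,1],[0,0,0,0.132,0.068,-0.16,1],[0,0,0,0.132,0.068,-0.16,1],[0,0,0,0.132,0.068,-0.16,1]])

```text
clock: 6.05
eef_pos: [640.3, 67.2, 259.9]
eef_rot: [2.157, 2.281, -0.003]
ft_force: [0.1, -1.3, -2.0]
width: 22.1
```

```bash
python3 - <<'E'
from h import *
st();ci=camera_info("wrist");pickle.dump(ci,open('w4.pkl','wb'))
cv2.imwrite("pics/w4.png",get_image("wrist")[:,:,::-1]);st()
E
```

```text
t 6.05 p [640.3  67.2 259.9] yaw 93.2 zt [ 0.    -0.003 -1.   ] q [ 0.44  0.55 -0.86  1.5   0.43  1.29 -0.41] F [ 0.1 -1.3 -2. ] M [-0.05  0.   -0.02] w 22.1
t 6.1 p [640.4  66.3 259.7] yaw 93.1 zt [ 0.    -0.003 -1.   ] q [ 0.44  0.55 -0.86  1.5   0.43  1.29 -0.41] F [ 0.  -0.1 -3.1] M [-0.03 -0.02  0.02] w 22.3
```

View pics/w4.png

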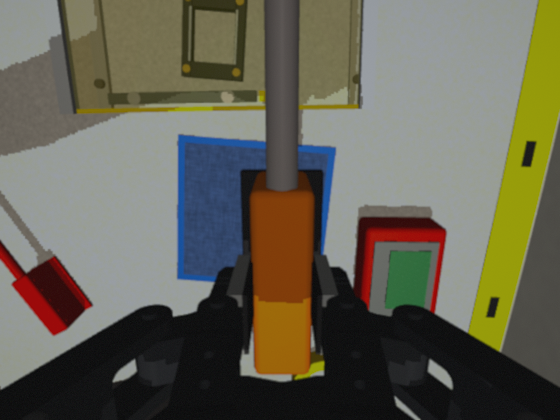

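```bash
python3 - <<'E'
import cv2
b=cv2.imread('pics/w4.png')[0:125,50:380];cv2.imwrite('pics/w4c.png',cv2.resize(b,(792,300),interpolation=cv2.INTER_CUBIC))
E
```

```text
(no output)
```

View pics/w4c.png

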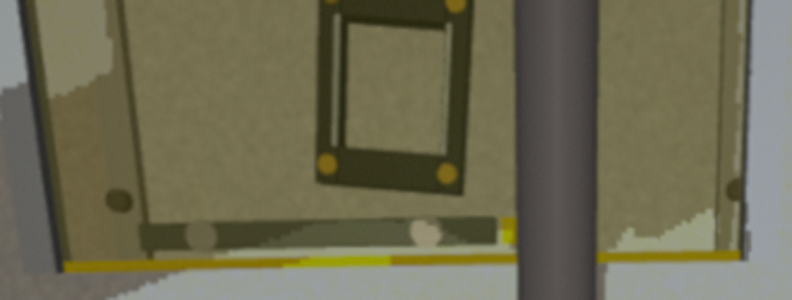

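```bash
python3 - <<'E'
from h import *
ci=pickle.load(open('w4.pkl','rb'))
f=lambda x,y,z:onz('wrist',(50+(x+.5)/2.4-.5,(y+.5)/2.4-.5),z,ci).round(1)[:2]
print('bar back',f(140,223,14),f(497,217,14),'front',f(140,250,14),f(497,245,14))
print('mouth top',f(62,268,97),f(742,257,97), 'mid')
print('inner left wall bottom',f(150,262,0),f(120,0,0), 'right',f(717,240,0),f(724,0,0))
print('dots',[f(*p,16) for p in((331,0),(456,4),(327,163),(447,173))])
print('win bottom edge z0',f(347,146,0),f(446,154,0), 'front edge z16',f(317,183,16),f(463,194,16),'z0',f(317,183,0),f(463,194,0))
E
```

```text
bar back [449.9 139.9] [609.3 150.4] front [449.2 128.1] [609.8 138.4]
mouth top [458.1 122.2] [702.9 138.9] mid
inner left wall bottom [447.2 122.6] [440.1 233.8] right [710.  146.5] [703.  246.9]
dots [array([536.7, 233.8]), array([589. , 234.8]), array([534.6, 169. ]), array([587. , 167.5])]
win bottom edge z0 [539.7 178. ] [584.4 176.8] front edge z16 [530.2 160.5] [594.2 159.2] z0 [526.  161.4] [592.5 160.1]
```

```bash
cat >> h.py <<'E'
O=np.array([580.3,128.5]);A=np.radians(3.8);ex=np.array([np.cos(A),np.sin(A)]);ey=np.array([-ex[1],ex[0]])
def G(x,y): return O+x*ex+y*ey
def toG(p): d=np.array(p[:2])-O; return np.array([d@ex,d@ey]).round(1)
def tipto(x,y,z):  # tip guard pos, underside height
    goto([*(G(x,y-145)),z+14.3],93.8)
def tip():
    s=get_state();Rm=R.from_rotvec(s["eef_rot"]).as_matrix();p=s["eef_pos"]+145*Rm[:,0]-14.3*np.array([0,0,1])
    print('tip guard',toG(p),'z',round(p[2],1),'world',p.round(1))
E
python3 - <<'E'
from h import *
st();tip();tipto(-13,-45,200);tipto(-13,-45,27);tipto(-13,74,27)
E
```

```text
t 6.1 p [640.4  66.3 259.7] yaw 93.1 zt [ 0.    -0.003 -1.   ] q [ 0.44  0.55 -0.86  1.5   0.43  1.29 -0.41] F [ 0.  -0.1 -3.1] M [-0.03 -0.02  0.02] w 22.3
tip guard [57.6 79. ] z 245.0 world [632.6 211.1 245. ]
goto [-0.   0.2 -0.7] [-0.1247 -0.0674  0.0458]
goto [-0.   0.2 -0.7] [-0.1242 -0.0673  0.2188]
goto [-0.   0.2 -0.7] [-0.0052 -0.0688  0.2185]
```

Call:
apply_moves(commands=[[0,0.2,-0.7,-0.03,-0.017,0.01,1],[0,0.2,-0.7,-0.07,-0.037,0.02,1],[0,0.2,-0.7,-0.11,-0.057,0.03,1],[0,0.2,-0.7,-0.124,-0.067,0.05,1],[0,0.2,-0.7,-0.124,-0.067,0.09,1],[0,0.2,-0.7,-0.124,-0.067,0.13,1],[0,0.2,-0.7,-0.124,-0.067,0.17,1],[0,0.2,-0.7,-0.124,-0.067,0.2,1],[0,0.2,-0.7,-0.124,-0.067,0.219,1],[0,0.2,-0.7,-0.124,-0.067,0.219,1],[0,0.2,-0.7,-0.124,-0.067,0.219,1]])

```text
clock: 7.2
eef_pos: [580.4, -63.6, 41.4]
eef_rot: [-2.149, -2.291, 0.0]
ft_force: [1.4, -0.4, -2.0]
width: 22.2
```

```bash
cat >> h.py <<'E'
def pic(n,roi,k,name):
    b=get_image(n)[:,:,::-1];x,y,w,h=roi
    cv2.imwrite(f"pics/{name}raw.png",b);cv2.imwrite(f"pics/{name}.png",cv2.resize(b[y:y+h,x:x+w],None,fx=k,fy=k,interpolation=cv2.INTER_CUBIC))
E
python3 - <<'E'
from h import *
st();tip();pic('side',(220,100,130,100),6,'s5');pic('scene',(270,170,150,110),5,'c5')
tipto(-13,74,27)
E
```

```text
t 7.2 p [580.4 -63.6  41.4] yaw 93.7 zt [-0.  0. -1.] q [ 0.6   0.69 -0.72  1.83  0.59  0.85 -0.35] F [ 1.4 -0.4 -2. ] M [-0.01 -0.05 -0.03] w 22.2
tip guard [-12.2 -46.7] z 27.1 world [571.2  81.1  27.1]
goto [ 0.1  0.  -0.1] [ 0.12   -0.0019  0.0014]
```

View pics/s5.png

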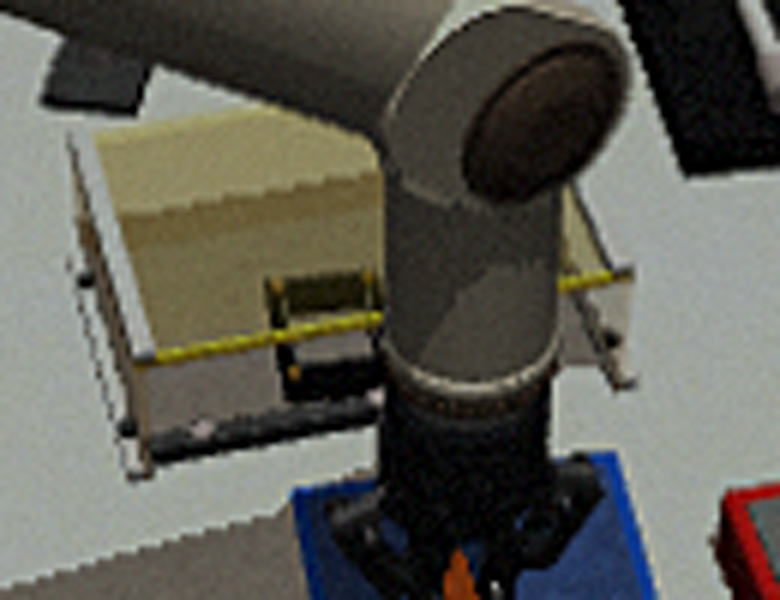

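View pics/c5.png

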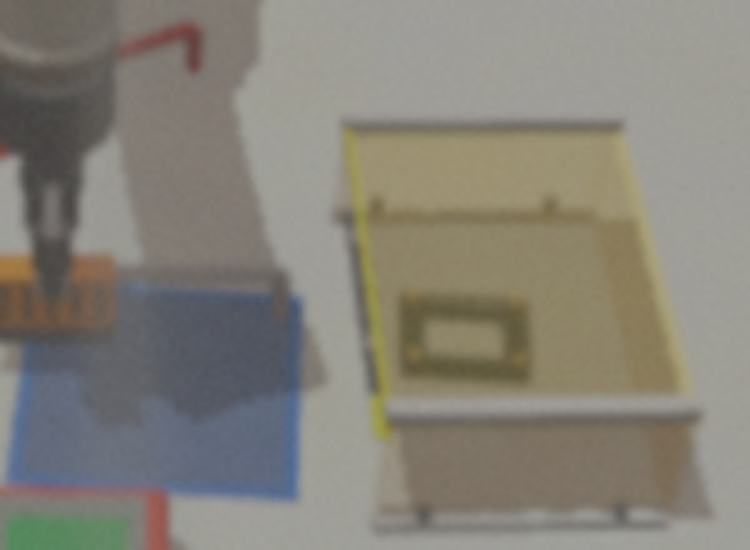

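```bash
python3 - <<'E'
from h import *
p=proj('scene',[571,81,27]);print((p-[270,170])*5, (proj('scene',[571,81,75])-[270,170])*5)
E
```

```text
[277.43295912 316.7710112 ] [281.9593848  262.40171573]
```

Call:
apply_moves(commands=[[0,0,0,0.012,-0.001,0.001,1],[0,0,0,0.026,-0.001,0.001,1],[0,0,0,0.04,-0.001,0.001,1],[0,0,0,0.054,-0.001,0.001,1],[0,0,0,0.068,-0.001,0.001,1],[0,0,0,0.082,-0.001,0.001,1],[0,0,0,0.096,-0.001,0.001,1],[0,0,0,0.11,-0.001,0.001,1],[0,0,0,0.12,-0.001,0.001,1],[0,0,0,0.12,-0.001,0.001,1],[0,0,0,0.12,-0.001,0.001,1]])

```text
clock: 8.4
eef_pos: [572.9, 56.7, 41.5]
eef_rot: [2.147, 2.291, 0.002]
ft_force: [-0.8, -0.4, -2.1]
width: 22.6
```

```bash
python3 - <<'E'
from h import *
st();tip();pic('scene',(270,170,150,110),5,'c6')
p=proj('scene',[*G(-13,74),27]);print((p-[270,170])*5)
tipto(-13,74,3)
E
```

```text
t 8.4 p [572.9  56.7  41.5] yaw 93.7 zt [ 0.002 -0.001 -1.   ] q [ 0.4   0.68 -0.73  1.85  0.59  0.84 -0.56] F [-0.8 -0.4 -2.1] M [-0.08  0.04  0.01] w 22.6
tip guard [-12.   73.8] z 27.1 world [563.4 201.4  27.1]
[465.06613442 314.62533807]
goto [ 0.1  0.1 -0.1] [ 0.0009 -0.0009  0.0242]
```

View pics/c6.png

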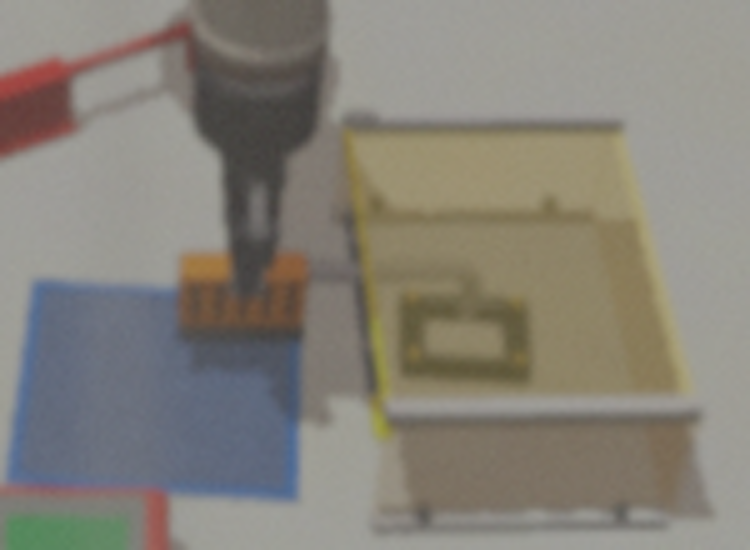

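Call:
apply_moves(commands=[[0,0,0,0,0,0.005,1],[0,0,0,0,0,0.01,1],[0,0,0,0,0,0.015,1],[0,0,0,0,0,0.02,1],[0,0,0,0,0,0.024,1],[0,0,0,0,0,0.024,1],[0,0,0,0,0,0.024,1]])

```text
clock: 9.15
eef_pos: [572.9, 56.1, 17.4]
eef_rot: [2.148, 2.29, 0.001]
ft_force: [-0.5, -0.8, -2.3]
width: 22.5
```

```bash
python3 - <<'E'
from h import *
st();tip();pic('scene',(330,185,90,90),6,'c7');st()
p=proj('scene',[*G(-13,74),3]);print((p-[330,185])*6)
tipto(0,74,3)
tipto(80,74,3)
E
```

```text
t 9.15 p [572.9  56.1  17.4] yaw 93.7 zt [ 0.002 -0.001 -1.   ] q [ 0.38  0.71 -0.7   1.86  0.63  0.8  -0.58] F [-0.5 -0.8 -2.3] M [-0.03 -0.02 -0.02] w 22.5
tip guard [-11.8  73.3] z 2.9 world [563.6 200.8   2.9]
t 9.2 p [573.1  56.1  17.6] yaw 93.7 zt [ 0.002 -0.001 -1.   ] q [ 0.38  0.71 -0.7   1.86  0.63  0.8  -0.58] F [ 0.4  1.  -1.2] M [-0.03 -0.01 -0.02] w 22.0
[193.01531678 319.01771909]
goto [ 0.1  0.  -0.1] [0.0007 0.012  0.0003]
goto [ 0.1  0.  -0.1] [0.0009 0.092  0.0005]
```

View pics/c7.png

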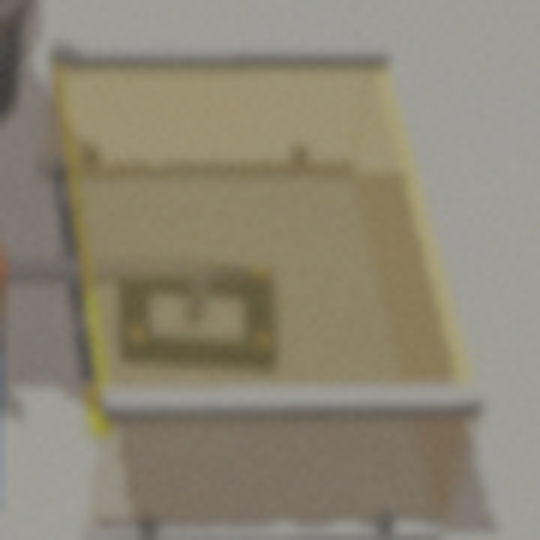

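Call:
apply_moves(commands=[[0,0,0,0.001,0.004,0,1],[0,0,0,0.001,0.008,0,1],[0,0,0,0.001,0.011,0,1],[0,0,0,0.001,0.014,0,1],[0,0,0,0.001,0.017,0,1],[0,0,0,0.001,0.02,0,1],[0,0,0,0.001,0.023,0,1],[0,0,0,0.001,0.026,0,1],[0,0,0,0.001,0.029,0,1],[0,0,0,0.001,0.032,0,1],[0,0,0,0.001,0.036,0,1],[0,0,0,0.001,0.04,0,1],[0,0,0,0.001,0.044,0,1],[0,0,0,0.001,0.048,0,1],[0,0,0,0.001,0.052,0,1],[0,0,0,0.001,0.056,0,1],[0,0,0,0.001,0.06,0,1]])

```text
clock: 10.9
eef_pos: [633.3, 61.0, 17.7]
eef_rot: [2.147, 2.29, 0.002]
ft_force: [-2.6, -0.4, -2.4]
width: 22.2
```

```bash
python3 - <<'E'
from h import *
st();tip();pic('scene',(330,185,90,90),6,'c8')
tipto(80,74,3);tipto(96,74,3)
E
```

```text
t 10.9 p [633.3  61.   17.7] yaw 93.7 zt [ 0.002 -0.001 -1.   ] q [ 0.35  0.79 -0.69  1.7   0.63  0.88 -0.55] F [-2.6 -0.4 -2.4] M [0.01 0.54 0.36] w 22.2
tip guard [48.7 74.1] z 3.3 world [624.  205.7   3.3]
goto [ 0.2  0.  -0.1] [-0.0001  0.0308  0.0006]
goto [ 0.2  0.  -0.1] [-0.      0.0468  0.0007]
```

View pics/c8.png

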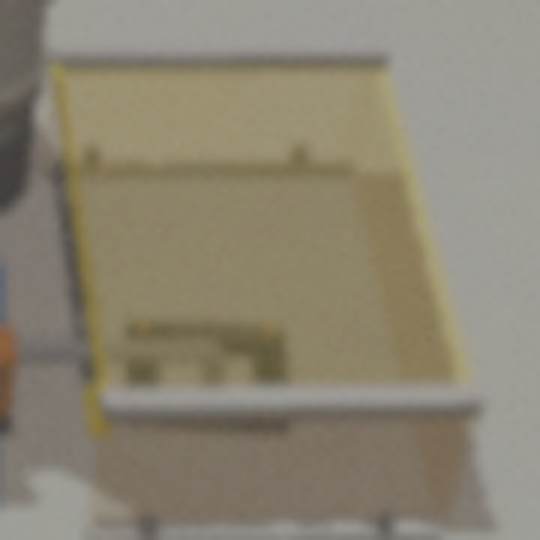

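Call:
apply_moves(commands=[[0,0,0,0,0.003,0,1],[0,0,0,0,0.006,0,1],[0,0,0,0,0.01,0,1],[0,0,0,0,0.014,0,1],[0,0,0,0,0.018,0,1],[0,0,0,0,0.022,0,1],[0,0,0,0,0.026,0,1],[0,0,0,0,0.03,0,1],[0,0,0,0,0.034,0,1],[0,0,0,0,0.038,0,1],[0,0,0,0,0.042,0,1],[0,0,0,0,0.045,0,1],[0,0,0,0,0.047,0,1],[0,0,0,0,0.047,0,1]])

```text
clock: 12.35
eef_pos: [681.4, 64.1, 18.0]
eef_rot: [2.148, 2.289, 0.004]
ft_force: [-2.7, -0.3, -3.0]
width: 22.1
```

```bash
python3 - <<'E'
from h import *
st();tip();pic('scene',(330,185,90,90),6,'c9');pic('side',(220,100,130,100),6,'s9')
for p in ((48,32),(112,32),(48,116),(112,116)):print(p,((proj('scene',[*G(*p),16])-[330,185])*6).round(0),((proj('side',[*G(*p),16])-[220,100])*6).round(0))
E
```

```text
t 12.35 p [681.4  64.1  18. ] yaw 93.7 zt [ 0.004 -0.    -1.   ] q [ 0.32  0.85 -0.68  1.57  0.63  0.94 -0.51] F [-2.7 -0.3 -3. ] M [-0.14  0.38  0.18] w 22.1
tip guard [97.  74.1] z 3.6 world [672.2 208.8   3.6]
(48, 32) [131. 386.] [452. 353.]
(112, 32) [144. 479.] [563. 333.]
(48, 116) [290. 384.] [414. 251.]
(112, 116) [309. 476.] [521. 232.]
```

View pics/c9.png

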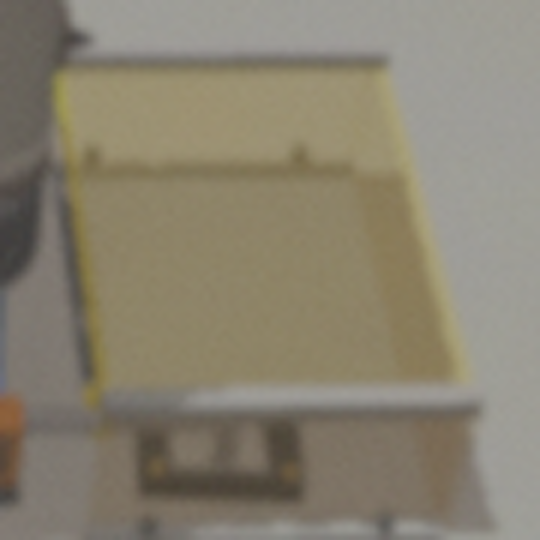

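View pics/s9.png

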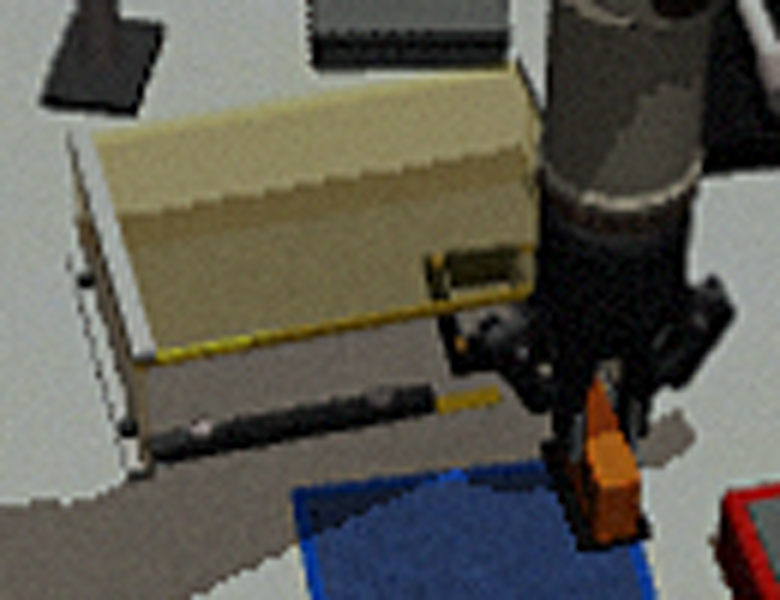

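```bash
python3 - <<'E'
from h import *
f=lambda n,x,y,ox,oy,k=6:toG(onz(n,(ox+(x+.5)/k-.5,oy+(y+.5)/k-.5),16))
print('right dots (scene)',f('scene',155,468,330,185),f('scene',290,470,330,185))
print('left dots (side)',f('side',435,262,220,100),f('side',460,343,220,100), 'bar end z14',f('side',433,388,220,100))
tipto(81,74,3);tipto(81,54,3);tipto(81,20,3)
E
```

```text
right dots (scene) [103.3  37.1] [105.8 106. ]
left dots (side) [ 56.8 106.9] [53.5 40.7] bar end z14 [29.9 10.8]
goto [ 0.2  0.  -0.2] [-0.0001 -0.0155  0.0007]
goto [ 0.2  0.  -0.2] [-0.0201 -0.0155  0.0007]
goto [ 0.2  0.  -0.2] [-0.0541 -0.0154  0.0007]
```

Call:
apply_moves(commands=[[0,0,0,0,-0.005,0.001,1],[0,0,0,0,-0.01,0.001,1],[0,0,0,0,-0.015,0.001,1],[0,0,0,-0.002,-0.017,0.001,1],[0,0,0,-0.007,-0.017,0.001,1],[0,0,0,-0.012,-0.017,0.001,1],[0,0,0,-0.016,-0.017,0.001,1],[0,0,0,-0.019,-0.017,0.001,1],[0,0,0,-0.022,-0.017,0.001,1],[0,0,0,-0.025,-0.017,0.001,1],[0,0,0,-0.029,-0.017,0.001,1],[0,0,0,-0.033,-0.017,0.001,1],[0,0,0,-0.037,-0.017,0.001,1],[0,0,0,-0.041,-0.017,0.001,1],[0,0,0,-0.045,-0.017,0.001,1],[0,0,0,-0.049,-0.017,0.001,1],[0,0,0,-0.053,-0.017,0.001,1]])

```text
clock: 14.15
eef_pos: [667.8, 9.8, 17.0]
eef_rot: [2.148, 2.289, 0.004]
ft_force: [0.0, 2.4, -2.2]
width: 22.2
```

```bash
python3 - <<'E'
from h import *
st();tip();pic('scene',(300,185,120,100),6,'c10');pic('side',(220,100,130,100),6,'s10')
tipto(80,-75,3)
E
```

```text
t 14.15 p [667.8   9.8  17. ] yaw 93.6 zt [ 0.004 -0.    -1.   ] q [ 0.41  0.83 -0.68  1.62  0.63  0.92 -0.44] F [ 0.   2.4 -2.2] M [0.41 0.01 0.01] w 22.2
tip guard [79.8 20.7] z 2.7 world [658.5 154.5   2.7]
goto [ 0.2  0.1 -0.2] [-0.0946  0.001  -0.0002]
```

View pics/c10.png

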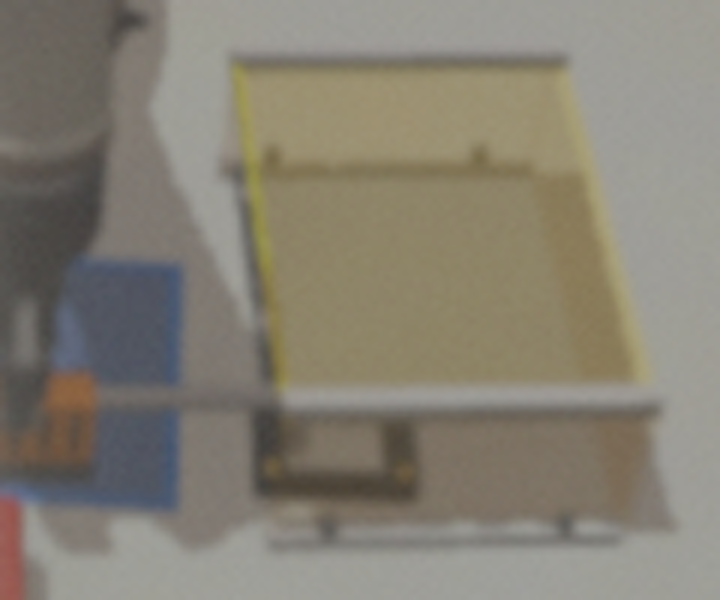

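View pics/s10.png

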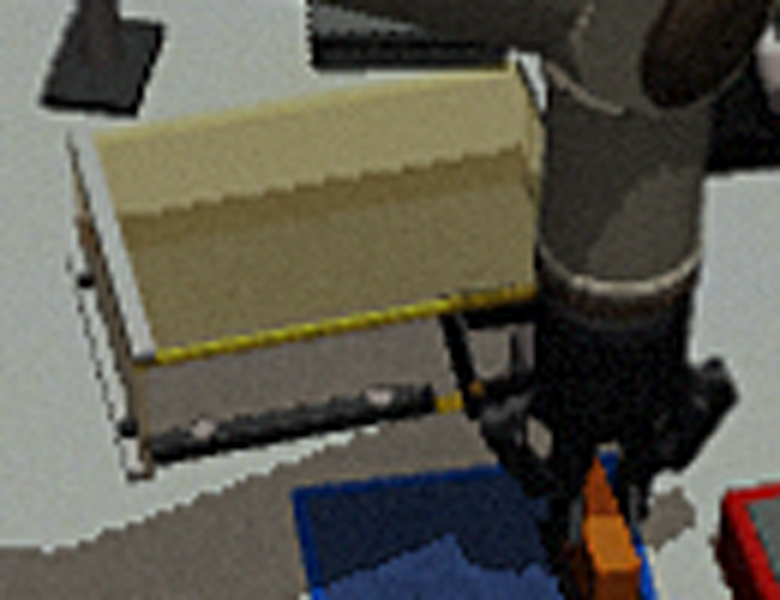

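Frame (side crop 445–535) now leads through the free lane past the bar's end (435,390), pulling ~2.4 N. Continue straight out.

Call:
apply_moves(commands=[[0,0,0,-0.003,0,0,1],[0,0,0,-0.008,0,0,1],[0,0,0,-0.013,0,0,1],[0,0,0,-0.018,0,0,1],[0,0,0,-0.023,0,0,1],[0,0,0,-0.028,0,0,1],[0,0,0,-0.033,0,0,1],[0,0,0,-0.038,0,0,1],[0,0,0,-0.043,0,0,1],[0,0,0,-0.048,0,0,1],[0,0,0,-0.053,0,0,1],[0,0,0,-0.058,0,0,1],[0,0,0,-0.063,0,0,1],[0,0,0,-0.068,0,0,1],[0,0,0,-0.073,0,0,1],[0,0,0,-0.078,0,0,1],[0,0,0,-0.083,0,0,1],[0,0,0,-0.088,0,0,1],[0,0,0,-0.092,0,0,1],[0,0,0,-0.095,0,0,1]])

```text
clock: 16.25
eef_pos: [673.7, -86.7, 17.0]
eef_rot: [2.149, 2.287, 0.003]
ft_force: [-0.5, 2.2, -2.6]
width: 22.3
```

```bash
python3 - <<'E'
from h import *
st();tip();pic('scene',(270,195,140,100),5.5,'c11');pic('side',(240,110,130,100),6,'s11')
tipto(80,-75,3)
E
```

```text
t 16.25 p [673.7 -86.7  17. ] yaw 93.6 zt [ 0.004 -0.001 -1.   ] q [ 0.54  0.84 -0.68  1.59  0.63  0.93 -0.29] F [-0.5  2.2 -2.6] M [ 0.46 -0.01 -0.03] w 22.3
tip guard [ 79.6 -75.9] z 2.5 world [664.7  58.    2.5]
goto [ 0.2  0.1 -0.3] [ 0.0015  0.0011 -0.0002]
```

View pics/c11.png

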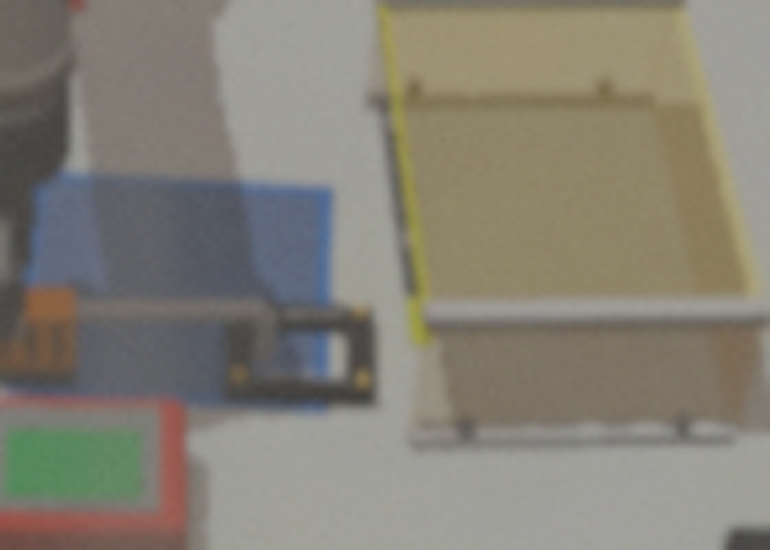

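View pics/s11.png

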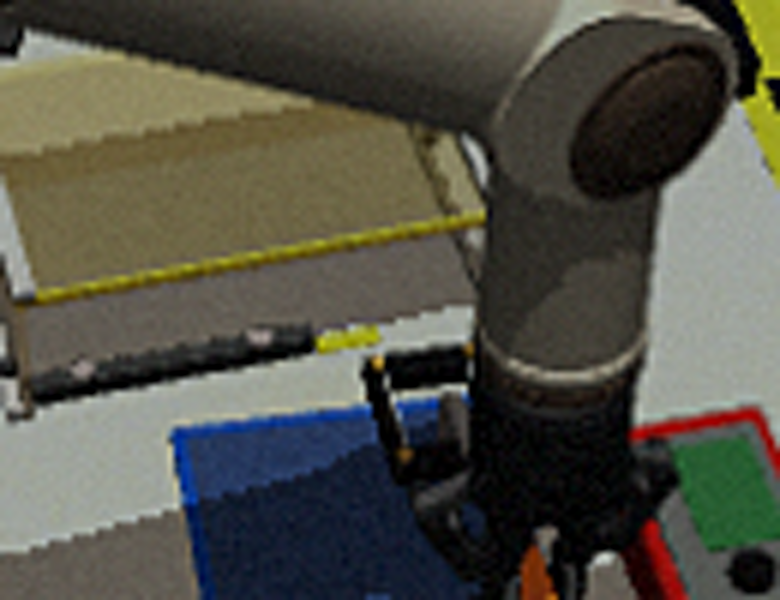

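```bash
python3 - <<'E'
from h import *
print('red rod',onz('side',(241,240)),onz('side',(198,203)))
ci=pickle.load(open('w4.pkl','rb'))
print('meter top left',[onz('wrist',p,52,ci).round() for p in((358,218),(443,228))])
goto([*(G(80,-55-145)),17],93.8)
E
```

```text
red rod [ 405.22942296 -120.6788433     0.        ] [290.51586505  45.08919933   0.        ]
meter top left [array([724.,  26.,  52.]), array([816.,  20.,  52.])]
goto [ 0.2  0.1 -0.3] [0.0215 0.001  0.    ]
```

Call:
apply_moves(commands=[[0,0,-0.3,0.006,0,0,1],[0,0,-0.3,0.012,0,0,1],[0,0,-0.3,0.018,0,0,1],[0,0,-0.3,0.021,-0.003,0,1],[0,0,-0.3,0.021,-0.008,0,1],[0,0,-0.3,0.021,-0.013,0,1],[0,0,-0.3,0.021,-0.017,0,1],[0,0,-0.3,0.021,-0.021,0,1],[0,0,-0.3,0.021,-0.025,0,1],[0,0,-0.3,0.021,-0.03,0,1],[0,0,-0.3,0.021,-0.035,0,1],[0,0,-0.3,0.021,-0.04,0,1],[0,0,-0.3,0.021,-0.045,0,1],[0,0,-0.3,0.021,-0.05,0,1],[0,0,-0.3,0.021,-0.055,0,1],[0,0,-0.3,0.021,-0.06,0,1],[0,0,-0.3,0.021,-0.065,0,1],[0,0,-0.3,0.021,-0.07,0,1],[0,0,-0.3,0.021,-0.073,0,1],[0,0,-0.3,0.021,-0.073,0,1]])

```text
clock: 18.35
eef_pos: [598.8, -70.9, 16.6]
eef_rot: [2.143, 2.292, 0.001]
ft_force: [0.8, -0.2, -1.3]
width: 22.7
```

```bash
python3 - <<'E'
from h import *
st();tip();pic('scene',(270,195,140,100),5.5,'c12');pic('side',(240,110,130,100),6,'s12')
E
```

```text
t 18.35 p [598.8 -70.9  16.6] yaw 93.8 zt [ 0.003 -0.002 -1.   ] q [ 0.58  0.74 -0.69  1.79  0.63  0.83 -0.35] F [ 0.8 -0.2 -1.3] M [ 0.04 -0.25 -0.1 ] w 22.7
tip guard [  5.2 -55.2] z 2.0 world [589.1  73.8   2. ]
```

View pics/c12.png

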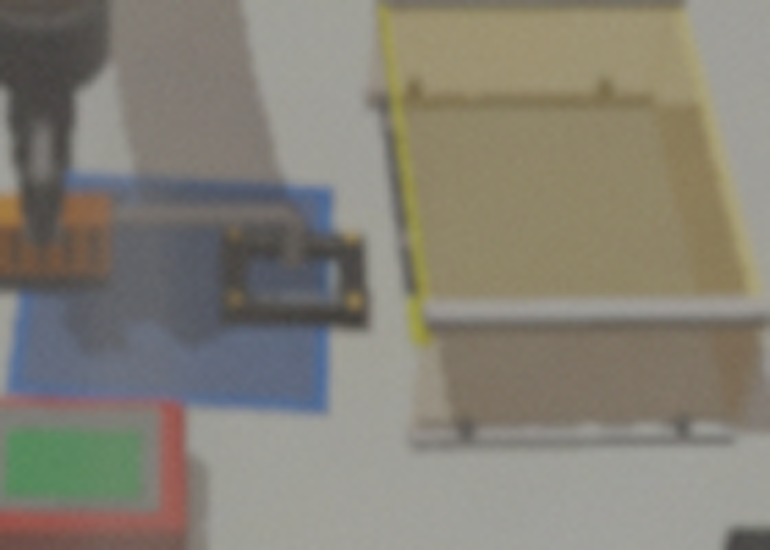

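View pics/s12.png

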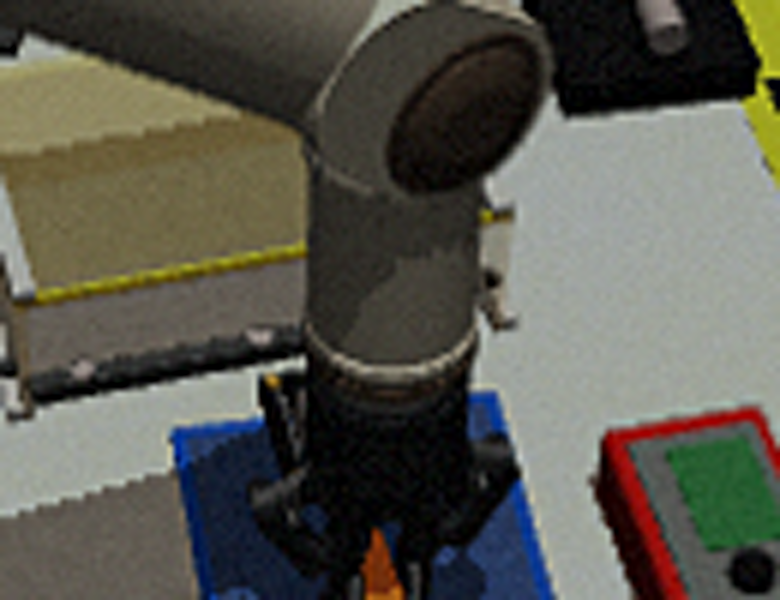

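```bash
python3 - <<'E'
from h import *
D=[onz('scene',(270+(x+.5)/5.5-.5,195+(y+.5)/5.5-.5),16)[:2] for x,y in((235,233),(353,238),(236,300),(354,300))]
print(np.round(D,1),np.mean(D,0))
E
```

```text
[[578.6  39.5]
 [578.9 108.1]
 [631.9  40.9]
 [628.3 107.8]] [604.42075043  74.08234844]
```

Call:
apply_moves(commands=[[0,0,0,0,0.006,0,1],[0,0,0,0,0.012,0,1],[0,0,0,-0.002,0.0155,0,1],[0,0,0,-0.008,0.0155,0,1],[0,0,0,-0.014,0.0155,0,1],[0,0,0,-0.018,0.0155,0,1],[0,0,0,-0.022,0.0155,0,1],[0,0,0,-0.026,0.0155,0,1],[0,0,0,-0.031,0.0155,0,1],[0,0,0,-0.036,0.0155,0,1],[0,0,0,-0.041,0.0155,0,1],[0,0,0,-0.046,0.0155,0,1],[0,0,0,-0.051,0.0155,0,1],[0,0,0,-0.056,0.0155,0,1],[0,0,0,-0.062,0.0155,0,1],[0,0,0,-0.068,0.0155,0,1],[0,0,0,-0.074,0.0155,0,1],[0,0,0,-0.08,0.0155,0,1],[0,0,0,-0.085,0.0155,0,1],[0,0,0,-0.089,0.0155,0,1]])

```text
clock: 20.45
eef_pos: [620.5, -159.3, 16.8]
eef_rot: [2.143, 2.292, 0.0]
ft_force: [0.5, 1.7, -3.2]
width: 22.2
```

```bash
python3 - <<'E'
from h import *
st();tip();pic('scene',(250,195,120,100),6,'c13')
E
```

```text
t 20.45 p [ 620.5 -159.3   16.8] yaw 93.8 zt [ 0.003 -0.002 -1.   ] q [ 0.69  0.79 -0.69  1.69  0.63  0.88 -0.19] F [ 0.5  1.7 -3.2] M [ 0.32 -0.01  0.01] w 22.2
tip guard [  21.  -144.8] z 2.2 world [610.8 -14.6   2.2]
```

View pics/c13.png

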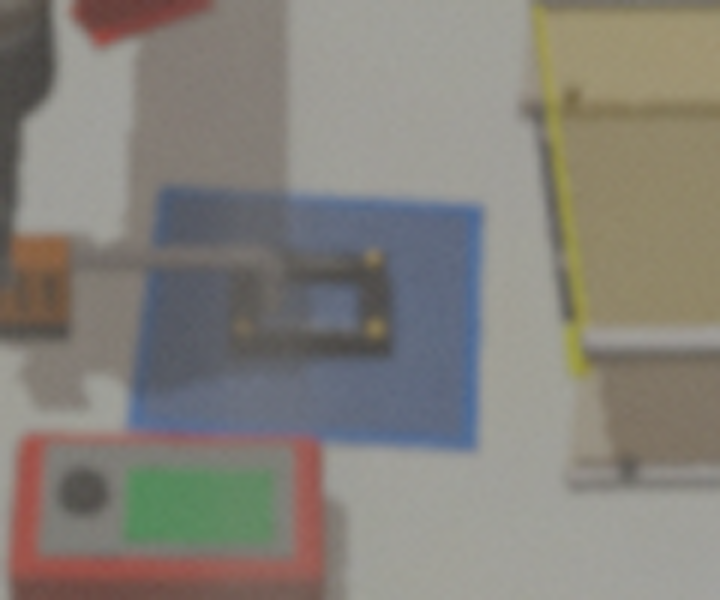

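```bash
python3 - <<'E'
from h import *
goto([522.5,-403.5,100],109.8)
E
```

```text
goto [  0.1   0.2 -16. ] [-0.2366 -0.1136 -0.0827]
```

Call:
apply_moves(commands=[[0,0,0,0.004,0,0,1],[0,0,0,0.01,0,0,1],[0,0,0,0.012,0,0,1],[0,0,0,0.012,0,-0.005,1],[0,0,0,0.012,0,-0.012,1],[0,0,0,0.012,0,-0.025,1],[0,0,0,0.012,0,-0.045,1],[0,0,0,0.012,0,-0.065,1],[0,0,0,0.012,0,-0.085,1],[0,0,0,0.012,0,-0.085,1]])

```text
clock: 21.5
eef_pos: [622.3, -148.3, 106.1]
eef_rot: [2.14, 2.286, 0.005]
ft_force: [0.6, 0.4, -2.3]
width: 22.1
```

```bash
python3 - <<'E'
from h import *
st();goto([522.5,-403.5,100],109.8);goto([522.5,-403.5,16],109.8)
E
```

```text
t 21.5 p [ 622.3 -148.3  106.1] yaw 93.8 zt [ 0.01  -0.005 -1.   ] q [ 0.72  0.68 -0.76  1.66  0.54  1.01 -0.15] F [ 0.6  0.4 -2.3] M [-0.01 -0.01 -0.02] w 22.1
goto [  0.5   0.4 -16. ] [-0.2481 -0.1165  0.0063]
goto [  0.5   0.4 -16. ] [-0.2476 -0.1173  0.0903]
```

Call:
apply_moves(commands=[[0.2,0.2,-1,-0.02,-0.009,0,1],[0.3,0.3,-3,-0.05,-0.024,0,1],[0.5,0.4,-5,-0.08,-0.038,0,1],[0.5,0.4,-7,-0.11,-0.052,0,1],[0.5,0.4,-9,-0.14,-0.066,0,1],[0.5,0.4,-11,-0.17,-0.08,0,1],[0.5,0.4,-13,-0.2,-0.094,0.003,1],[0.5,0.4,-15,-0.225,-0.106,0.006,1],[0.5,0.4,-16,-0.24,-0.113,0.006,1],[0.5,0.4,-16,-0.248,-0.1165,0.006,1],[0.5,0.4,-16,-0.248,-0.1165,0.006,1],[0.5,0.4,-16,-0.248,-0.1165,0.006,1]])

```text
clock: 22.7
eef_pos: [523.1, -402.0, 100.2]
eef_rot: [-1.806, -2.57, -0.002]
ft_force: [0.3, 0.6, -2.5]
width: 22.5
```

```bash
python3 - <<'E'
from h import *
st();pic('side',(230,165,150,120),5,'s14');pic('scene',(250,195,120,100),6,'c14');goto([522.5,-403.5,16],109.8)
E
```

```text
t 22.7 p [ 523.1 -402.   100.2] yaw 109.8 zt [ 0.     0.001 -1.   ] q [ 1.15  0.74 -0.8   1.6   0.59  1.06  0.53] F [ 0.3  0.6 -2.5] M [ 0.02 -0.01 -0.02] w 22.5
goto [ 0.  -0.1  0.1] [-0.0017 -0.0018  0.0845]
```

View pics/s14.png

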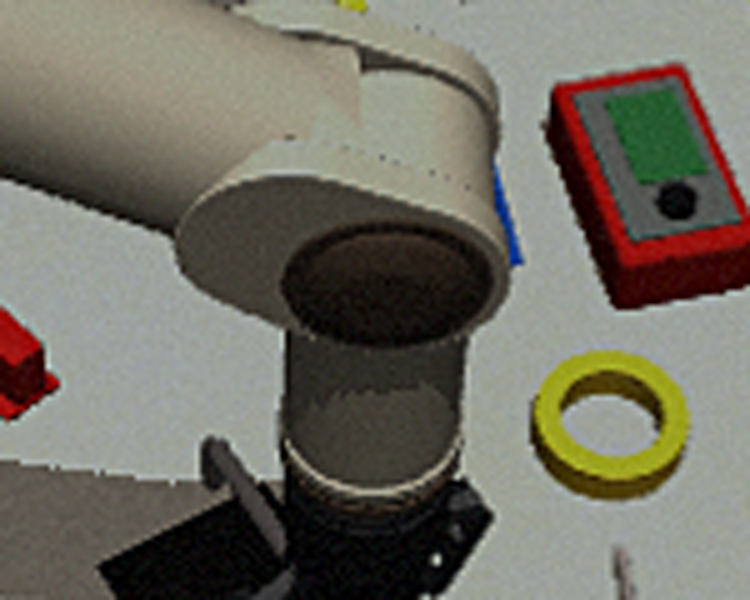

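View pics/c14.png

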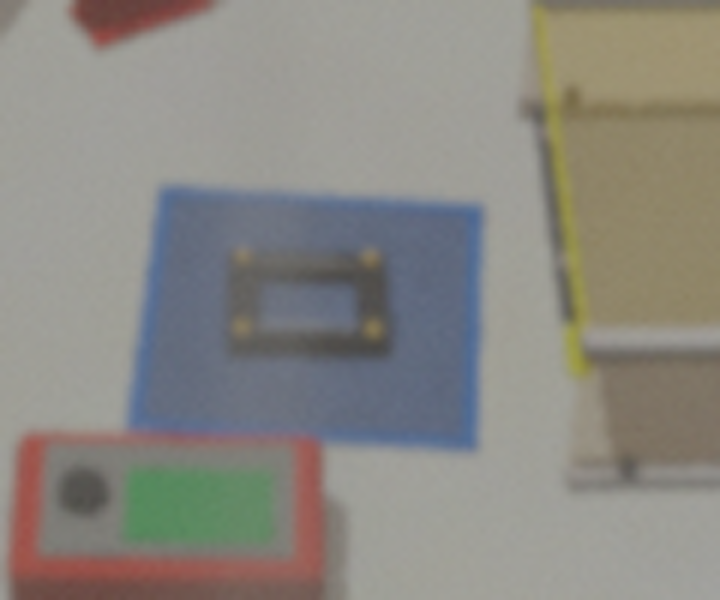

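Call:
apply_moves(commands=[[0,0,0,-0.001,-0.001,0.02,1],[0,0,0,-0.001,-0.001,0.04,1],[0,0,0,-0.001,-0.001,0.055,1],[0,0,0,-0.001,-0.001,0.068,1],[0,0,0,-0.001,-0.001,0.077,1],[0,0,0,-0.001,-0.001,0.083,1],[0,0,0,-0.001,-0.001,0.085,1],[0,0,0,-0.001,-0.001,0.085,1],[0,0,0,-0.001,-0.001,0.085,1]])

```text
clock: 23.7
eef_pos: [523.6, -402.9, 16.2]
eef_rot: [1.804, 2.571, 0.002]
ft_force: [-0.7, -0.6, -2.5]
width: 22.3
```

```bash
python3 - <<'E'
from h import *
st();D=[onz('scene',(250+(x+.5)/6-.5,195+(y+.5)/6-.5),16)[:2] for x,y in((243,256),(371,258),(242,327),(373,328))]
print(np.round(D,1),np.mean(D,0)); print([onz('scene',(250+x/6-.4,195+y/6-.4),0)[:2].round(1) for x,y in((160,188),(483,205),(475,448),(132,428))])
E
```

```text
t 23.7 p [ 523.6 -402.9   16.2] yaw 109.9 zt [ 0.001  0.001 -1.   ] q [ 1.11  0.84 -0.73  1.63  0.67  0.93  0.48] F [-0.7 -0.6 -2.5] M [ 0.03 -0.08  0.06] w 22.3
[[583.9 -31.5]
 [581.6  36.7]
 [635.6 -29.4]
 [632.5  38.6]] [608.41831842   3.57949809]
[array([518.1, -80.5]), array([521.5,  98.1]), array([698.1,  92.1]), array([694.4, -82.5])]
```

Frame centre (608,4) against mat centre (608,7): good. Lower the last ~2 mm until contact, then release.

Call:
apply_moves(commands=[[0,0,0,0,0,0.001,1],[0,0,0,0,0,0.002,1],[0,0,0,0,0,0.002,1]])

```text
clock: 24.0
eef_pos: [523.6, -403.1, 14.4]
eef_rot: [1.804, 2.571, 0.002]
ft_force: [0.4, -0.3, -3.0]
width: 22.2
```

```bash
python3 - <<'E'
from h import *
st()
E
```

```text
t 24.0 p [ 523.6 -403.1   14.4] yaw 109.9 zt [ 0.001  0.    -1.   ] q [ 1.11  0.84 -0.73  1.63  0.67  0.93  0.48] F [ 0.4 -0.3 -3. ] M [-0.06  0.03  0.  ] w 22.2
```

Call:
apply_moves(commands=[[0,0,0,0,0,0.0005,1],[0,0,0,0,0,0.001,1],[0,0,0,0,0,0.001,1]])

```text
clock: 24.3
eef_pos: [523.6, -403.1, 14.3]
eef_rot: [1.804, 2.571, 0.001]
ft_force: [-3.2, 0.5, 4.6]
width: 22.8
```

```bash
python3 - <<'E'
from h import *
st()
E
```

```text
t 24.3 p [ 523.6 -403.1   14.3] yaw 109.9 zt [ 0.001 -0.    -1.   ] q [ 1.11  0.84 -0.73  1.63  0.67  0.93  0.48] F [-3.2  0.5  4.6] M [0.33 0.51 0.  ] w 22.8
```

Contact (+7.5 N up). Release gradually, then lift.

Call:
apply_moves(commands=[[0,0,0,0,0,0,0.6],[0,0,0,0,0,0,0.4],[0,0,0,0,0,0,0.2],[0,0,0,0,0,0,0],[0,0,0,0,0,0,0],[0,0,0,0,0,0,0],[0,0,0,0,0,0,0]])

```text
clock: 25.0
eef_pos: [523.6, -403.1, 14.3]
eef_rot: [1.804, 2.571, 0.001]
ft_force: [0.0, -0.1, -0.6]
width: 85.5
```

```bash
python3 - <<'E'
from h import *
st()
E
```

```text
t 25.0 p [ 523.6 -403.1   14.3] yaw 109.9 zt [ 0.001 -0.    -1.   ] q [ 1.11  0.84 -0.73  1.63  0.67  0.93  0.48] F [ 0.  -0.1 -0.6] M [-0.02 -0.07 -0.02] w 85.5
```

Call:
apply_moves(commands=[[0,0,0,0,0,-0.01,0],[0,0,0,0,0,-0.03,0],[0,0,0,0,0,-0.06,0],[0,0,0,0,0,-0.1,0],[0,0,0,0,0,-0.14,0],[0,0,0,0,0,-0.18,0],[0,0,0,0,0,-0.22,0],[0,0,0,0,0,-0.22,0],[0,0,0,0,0,-0.22,0]])

```text
clock: 25.9
eef_pos: [524.3, -403.2, 237.3]
eef_rot: [1.801, 2.568, -0.0]
ft_force: [-0.1, 0.2, -0.7]
width: 85.5
```

```bash
python3 - <<'E'
from h import *
st();ci=camera_info("wrist");pickle.dump(ci,open('w9.pkl','wb'))
b=get_image("wrist")[:,:,::-1];cv2.imwrite("pics/w9.png",b)
hsv=cv2.cvtColor(np.ascontiguousarray(b),cv2.COLOR_BGR2HSV)
m=cv2.inRange(hsv,(8,150,120),(22,255,255));m[:,:200]=0;m[:,350:]=0
c=max(cv2.findContours(m,0,2)[0],key=cv2.contourArea)
P=np.array([onz('wrist',p[0],50,ci)[:2] for p in c.astype(float)],np.float32);print(cv2.minAreaRect(P))
cv2.imwrite("pics/c15.png",get_image("scene")[:,:,::-1])
E
```

```text
t 25.9 p [ 524.3 -403.2  237.3] yaw 109.9 zt [ 0.004 -0.003 -1.   ] q [ 1.2   0.61 -0.88  1.48  0.48  1.27  0.61] F [-0.1  0.2 -0.7] M [ 0.02 -0.01 -0.  ] w 85.5
((524.0272827148438, -403.65557861328125), (22.04327964782715, 76.74039459228516), 19.917339324951172)
```

View pics/w9.png

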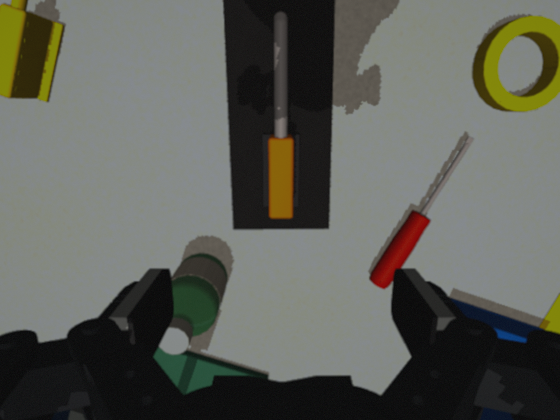

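View pics/c15.png

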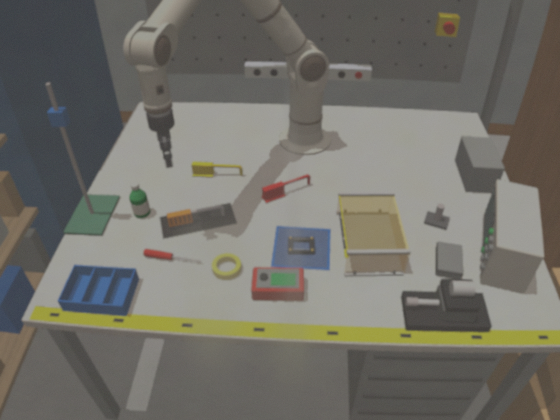

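The rod stands upright and lengthwise on the pad (wrist image, grip at 281,178), the frame is mid-mat (scene 302,244), and everything else is where it was. Handing in.

```bash
python3 -c "
from rig import *
print(hand_in(), get_state()['clock'])"
```

```text
the job is handed in; nothing more can be done
the job is handed in; nothing more can be done
```

The filter frame is out from under the guard and lies wholly on the blue mat, and the rod is back on its black pad. I handed the job in at about 26 s of the 67 s allowed.

**What I did:** I gripped the orange rod and entered the guard over the stop bar, which blocks the lane_a side. I dropped the hook into the frame's window and slid the frame sideways inside to lane_b. From there I drew it straight out, shifted it across and pulled it to mid-mat. I then set the rod down lengthwise on its pad.

**Forces:** Every reading I took while dragging the frame showed about 3 N or less of horizontal pull, and it never caught on the bar. Setting the rod down gave about 7.5 N upward. I saw no sign of contact with the guard. I read forces only at the end of each move call, so a brief peak in between would not show.

**Last checks:**
- **Frame:** its centre measured at about (608, 4) mm. The mat centre measured (608, 7) mm in the scene camera and (609.5, 5) mm in the side camera.
- **Rod:** it is upright at the pad's angle, with its middle within about 2 mm of the pad centre.
- **Bystanders:** they look unmoved in the last pictures. I did not measure them.

**Disagreement:** early on, the scene and side cameras differed by up to about 9 mm on raised points such as the grip top and the guard roof. I used the wrist camera for those positions instead.

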